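# Load the pipe coupons onto their welding fixtures

## Robot

A 6-joint arm with a two-finger parallel gripper is mounted at the origin on the work surface. World frame = base frame: x ahead of the robot, y to its left, z up, the work surface at z = 0. Lengths are in mm, angles in rad, forces in N, time in s.
With the tool pointing down it reaches from about 425 to 950 mm from the base axis. Payload 3.5 kg.
Tool frame: the origin (TCP) lies midway between the tips of the shut fingers; the grasp point (between the pads) lies r.pinch_z behind it (r.pinch_z is the distance from the TCP to the grasp point, in mm); z points along the fingers, y is the line along which they close (so a half turn about z gives the same grasp; the last joint's range is limited). The gripper opens to 85 mm and grips with 20 to 120 N. Pads are 22 mm wide; open, the fingers measure 114 mm over their backs; the gripper's body (76 mm by 85 mm) begins 54 mm behind the grasp point. The pads swing forward as they close: fully open they stand 13 mm farther back than shut.
Start: joints at [1.106, 0.286, 1.577, -0, 1.279, -0.15], TCP at [208.961, 641.827, 231.325] pointing down, gripper open.
Joint ranges: [-2.77, 2.77], [-0.9, 2.22], [0.21, 2.48], [-1.53, 4.67], [0.24, 2.81], [-2.84, 2.84]. Speed limits (rad/s): [2.79, 2.79, 3.14, 3.14, 3.14, 3.14].

## Interface

Orientations are given as [roll, pitch, yaw] about the fixed x, y, z axes, in that order (R = Rz(yaw) Ry(pitch) Rx(roll)).
In Python, from plant import r, viewer gives the robot as it stands.
- The arm moves only by the shell command python3 -m creep 'ROWS' [OPENING]. ROWS is JSON, a list of rows, each a list of 2 entries, a list of its own where there are three numbers: the shift along the tool's x, y, z in m, then the turn, a rotation vector about the tool's x, y, z in degrees. In form: [[[tx, ty, tz], [rx, ry, rz]], ...]. A call has 1 to 10 rows; each row shifts and turns the commanded pose from where the row before left it, along the tool's axes as they then stand; what a row does not reach is not made up. A row lasts 1/10 s, in which the tool goes at most 50 mm and 8.59 degrees, less where a joint would pass 70% of its speed; a pose out of reach is approached as far as the arm can. A call with a gripper value outside its range is refused whole. OPENING is the finger opening in m, from 0 to 0.0854, set as the call begins (- or left out, the last holds). The fingers move at their own pace and stop on an object; the grip force is fixed at half the most. Time passes only in rows, so rows that do not move let the fingers close. It gives the time, the measured TCP pose, the force, the opening and the grip force at its end, in the units of the state.
- r.sense(): the state, without advancing time (a new reading comes with each control period).
- viewer.snapshot(name): name is "side" or "top" or "wrist"; returns a dict with "pixels" (384x512x3 uint8, red, green, blue), "depth" (384x512 float32, mm along the optical axis (not along the pixel's ray), 0 where there is no reading), "K" (3x3 intrinsics, pixels), "origin" and "attitude" of the camera in the world; the wrist camera has in their place "T_tool_cam" (4x4, takes a point from camera to tool coordinates, whose origin is the TCP and whose axes are the flange's). Camera axes: x right, y down, z forward; pixel columns grow to the right and rows downward; lengths in mm; the calibration is good to about 2 mm. A picture is of the moment at which its call begins: read the wrist's pose just before it.
- r.hand_in(): hands the job in; it is judged then, once.
The state is a dict: "time_s": time; "q": joint angles; "qvel": joint speeds; "tau": joint torques, N m; "tool_pos": TCP position; "tool_rot": TCP orientation; "ft_force": force on the tool from outside, world axes, zero at the start; "torque": the same for the moment, N m; "width": opening from 0.0 (shut) to 1.0 (fully open); "gripper_force": force on a finger pad.
Only numpy, scipy, OpenCV 4.12 (cv2) and the standard library are available. Lean on these libraries where they do the work, as an engineer would, in place of code of your own. Each camera call takes 0.05 s, during which the arm holds its last target. There are 200 camera calls.

## Task

Get the bench ready for the pipe-welding test: move the four round pipe stubs, each onto the fixture disc of its own paint colour, slipped over the centring plug and standing upright and flat on the disc, painted end up. Leave the two square tube stubs where they are.

Things in the scene. Friction and masses are not known exactly. Their poses are not given: they have to be found in the camera images.
- red_pipe: short upright steel pipe stub, round, outside diameter 48 mm, bore 40 mm, wall 4 mm, 60 mm tall, about 0.26 kg, open at both ends; bare silvery metal for the lower 40 mm, top 20 mm and top rim painted red. Loose, stands on the bench at the start. Origin: centre of its lower end; z is its axis, up, towards the painted end.
- yellow_pipe: short upright steel pipe stub, round, outside diameter 48 mm, bore 40 mm, wall 4 mm, 60 mm tall, about 0.26 kg, open at both ends; bare silvery metal for the lower 40 mm, top 20 mm and top rim painted yellow. Loose, stands on the bench at the start. Origin: centre of its lower end; z is its axis, up, towards the painted end.
- green_pipe: short upright steel pipe stub, round, outside diameter 48 mm, bore 40 mm, wall 4 mm, 60 mm tall, about 0.26 kg, open at both ends; bare silvery metal for the lower 40 mm, top 20 mm and top rim painted green. Loose, stands on the bench at the start. Origin: centre of its lower end; z is its axis, up, towards the painted end.
- blue_pipe: short upright steel pipe stub, round, outside diameter 48 mm, bore 40 mm, wall 4 mm, 60 mm tall, about 0.26 kg, open at both ends; bare silvery metal for the lower 40 mm, top 20 mm and top rim painted blue. Loose, stands on the bench at the start. Origin: centre of its lower end; z is its axis, up, towards the painted end.
- red_fixture: round locating fixture: red painted disc, 90 mm diameter, 10 mm thick, with a bare steel centring plug in the middle, 24 mm diameter, rising 20 mm above the disc (12 mm straight, then a cone). A seated pipe surrounds the plug with 8 mm play all round, flat on the disc. Fixed to the bench, in a new spot each run. Origin: centre of the underside, at bench height; z up.
- yellow_fixture: round locating fixture: yellow painted disc, 90 mm diameter, 10 mm thick, with a bare steel centring plug in the middle, 24 mm diameter, rising 20 mm above the disc (12 mm straight, then a cone). A seated pipe surrounds the plug with 8 mm play all round, flat on the disc. Fixed to the bench, in a new spot each run. Origin: centre of the underside, at bench height; z up.
- green_fixture: round locating fixture: green painted disc, 90 mm diameter, 10 mm thick, with a bare steel centring plug in the middle, 24 mm diameter, rising 20 mm above the disc (12 mm straight, then a cone). A seated pipe surrounds the plug with 8 mm play all round, flat on the disc. Fixed to the bench, in a new spot each run. Origin: centre of the underside, at bench height; z up.
- blue_fixture: round locating fixture: blue painted disc, 90 mm diameter, 10 mm thick, with a bare steel centring plug in the middle, 24 mm diameter, rising 20 mm above the disc (12 mm straight, then a cone). A seated pipe surrounds the plug with 8 mm play all round, flat on the disc. Fixed to the bench, in a new spot each run. Origin: centre of the underside, at bench height; z up.
- red_square: short upright SQUARE steel tube stub, 40 x 40 mm outside, wall 4 mm, 60 mm tall, about 0.27 kg, bare silvery metal with the top 20 mm painted red. Loose, to be left alone. Origin: centre of its lower end; z up, x and y square to its sides.
- blue_square: short upright SQUARE steel tube stub, 40 x 40 mm outside, wall 4 mm, 60 mm tall, about 0.27 kg, bare silvery metal with the top 20 mm painted blue. Loose, to be left alone. Origin: centre of its lower end; z up, x and y square to its sides.

How it is judged:
By the outcome, as a careful person would: the job done as asked, in the order asked, and still so for the second after the job is handed in, with the robot touching nothing.
It also fails if it takes over 112 s, if anything falls off the work surface, if the arm or the gripper's body presses on something with over 40 N, if the wrist force passes 120 N, or if a joint passes its speed limit or range.

## Working session

There is one attempt and no reset: what is moved stays moved. The work goes in short steps, Python scripts to look and compute and a shell command to move; the robot and the scene stay as the last step left them, time stands still between calls to the robot, and variables do not carry over. Pictures are saved under pics/ and viewed, at most 14 in all, crops included, and the job is handed in when it is done.

```bash
ls; mkdir -p pics
python3 - <<'E'
from plant import r, viewer
import cv2,numpy as np
print(r.sense(), r.pinch_z)
for n in("top","side"):
    s=viewer.snapshot(n); cv2.imwrite(f"pics/{n}0.png",s["pixels"][:,:,::-1]); np.savez(f"pics/{n}0.npz",**s)
    print(n,s["K"],s["origin"],s["attitude"])
E
```

```text
pics
{'time_s': 0.0, 'q': array([ 1.10598582e+00,  2.87177618e-01,  1.57818777e+00, -3.38738722e-05,
        1.27860071e+00, -1.50011129e-01]), 'qvel': array([0.00138471, 0.00040241, 0.00102254, 0.000156  , 0.00097874,
       0.00093479]), 'tau': array([ 8.52083867e-04, -4.05993283e+01, -2.92620385e+01, -1.58208150e-04,
        5.87660688e-03,  5.37879458e-06]), 'tool_pos': array([208.68354193, 641.23435413, 229.9333797 ]), 'tool_rot': array([-3.13924101e+00, -3.22658985e-04,  2.82680269e+00]), 'ft_force': array([ 0.05571238,  0.12450168, -0.35605573]), 'torque': array([-0.01368012, -0.04123006,  0.04700158]), 'gripper_force': 0.0, 'width': 1.0023628421045194} 18.700000000000003
top [[435.81992816   0.         257.49991955]
 [  0.         435.81992816 194.85720349]
 [  0.           0.           1.        ]] [ 403.10490773   -1.70579529 1266.33741705] [-3.04100645e+00 -2.23258915e-03 -1.54166353e+00]
side [[415.54754251   0.         259.12510844]
 [  0.         415.54754251 192.42739565]
 [  0.           0.           1.        ]] [ 245.7748055  -932.92288891  761.8578381 ] [-2.21262735 -0.0075654  -0.28464021]
```

View pics/top0.png

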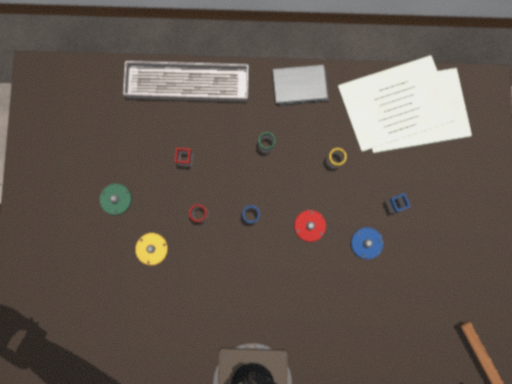

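View pics/side0.png

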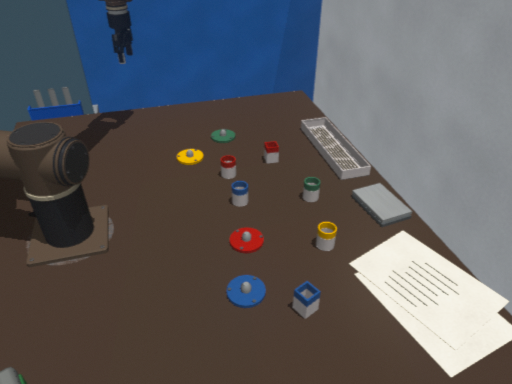

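Both views show four round pipes (top view: red 198,213; blue 250,215; green 266,142; yellow 338,157), two square tubes (red 183,156; blue 401,203) and four discs (green 115,199; yellow 151,249; red 311,226; blue 368,243). All the pipes stand painted end up.

```bash
cat > h.py <<'E'
import numpy as np, cv2
from scipy.spatial.transform import Rotation as R
HUE={'red':[(0,8),(172,180)],'yellow':[(20,33)],'green':[(65,95)],'blue':[(104,125)]}
def mask(s,c,smin=110,vmin=35):
    h=cv2.cvtColor(np.ascontiguousarray(s["pixels"]),cv2.COLOR_RGB2HSV)
    m=np.zeros(h.shape[:2],np.uint8)
    for a,b in HUE[c]: m|=cv2.inRange(h,(a,smin,vmin),(b,255,255))
    return m
def cast(s,uv,z,o=None,A=None):
    o=s["origin"] if o is None else o; A=R.from_euler('xyz',s["attitude"]).as_matrix() if A is None else A
    d=A@np.linalg.solve(s["K"],[uv[0],uv[1],1.]); return o+d*(z-o[2])/d[2]
E
python3 - <<'E'
from h import *
for n in("top","side"):
    s=dict(np.load(f"pics/{n}0.npz"))
    for c in HUE:
        m=mask(s,c)
        if n=="side": m[:110]=0
        k,l,st,ce=cv2.connectedComponentsWithStats(m)
        for i in range(1,k):
            if st[i,4]<35: continue
            pts=cv2.findContours((l==i).astype(np.uint8),cv2.RETR_EXTERNAL,cv2.CHAIN_APPROX_NONE)[0][0]
            (u,v),ax,_=cv2.fitEllipse(pts) if len(pts)>5 else ((0,0),0,0)
            disc=st[i,4]>(500 if n=="top" else 280) 
            print(n,c,st[i].tolist(),np.round((u,v),1),np.round(ax,1),"z10",cast(s,(u,v),10).round(),"z60",cast(s,(u,v),60).round())
E
```

```text
top red [174, 147, 17, 17, 170] [182.1 155. ] [17.3 17.5] z10 [640. 223.  10.] z60 [631. 214.  60.]
top red [189, 203, 18, 20, 161] [197.3 212.7] [17.4 18.6] z10 [473. 171.  10.] z60 [470. 164.  60.]
top red [294, 209, 33, 34, 799] [309.7 225.4] [32.  32.4] z10 [ 446. -154.   10.] z60 [ 444. -148.   60.]
top yellow [329, 147, 18, 19, 162] [337.4 156.3] [17.4 18. ] z10 [ 650. -231.   10.] z60 [ 640. -222.   60.]
top yellow [135, 232, 33, 34, 811] [151.1 248.5] [31.9 32.9] z10 [367. 299.  10.] z60 [368. 287.  60.]
top blue [401, 194, 9, 14, 43] [404.8 200.6] [ 5.  13.5] z10 [ 526. -428.   10.] z60 [ 521. -411.   60.]
top blue [391, 197, 12, 15, 56] [396.8 203.8] [ 9.  13.9] z10 [ 516. -404.   10.] z60 [ 511. -388.   60.]
top blue [351, 228, 32, 31, 679] [366.6 242.8] [29.4 30.3] z10 [ 401. -318.   10.] z60 [ 401. -305.   60.]
side red [264, 140, 16, 13, 167] [271.3 146.1] [12.3 15.7] z10 [653. 283.  10.] z60 [626. 202.  60.]
side red [220, 154, 17, 14, 180] [227.7 160.7] [13.2 16.4] z10 [482. 231.  10.] z60 [466. 153.  60.]
side red [229, 226, 36, 28, 694] [246.4 239.8] [26.4 35. ] z10
[... 185 characters left out ...]
[326.8 229.9] [17.8 19.4] z10 [ 662. -181.   10.] z60 [ 634. -231.   60.]
side green [212, 130, 22, 12, 136] [222.6 135. ] [10.6 19.6] z10 [503. 409.  10.] z60 [486. 319.  60.]
side blue [27, 110, 57, 11, 431] [ 42.4 114.1] [ 8.5 79.1] z10 [-155.  770.   10.] z60 [-128.  657.   60.]
side blue [99, 110, 24, 3, 48] [103.9 110.9] [ 2.  30.7] z10 [ 81. 734.  10.] z60 [ 92. 623.  60.]
side blue [232, 181, 16, 14, 165] [239.5 187.4] [13.8 16. ] z10 [483.  72.  10.] z60 [467.   5.  60.]
side blue [227, 275, 39, 33, 891] [245.5 291. ] [31.8 38.2] z10 [ 398. -323.   10.] z60 [ 388. -364.   60.]
side blue [294, 281, 26, 25, 325] [306.6 293.1] [21.2 23.5] z10 [ 530. -367.   10.] z60 [ 511. -405.   60.]
```

Run:
```python
from h import *
s=dict(np.load("pics/top0.npz"))
for c in("green","blue"):
        m=mask(s,c,70,22)
        k,l,st,ce=cv2.connectedComponentsWithStats(m)
        for i in range(1,k):
            if st[i,4]<35: continue
            pts=cv2.findContours((l==i).astype(np.uint8),cv2.RETR_EXTERNAL,cv2.CHAIN_APPROX_NONE)[0][0]
            (u,v),ax,_=cv2.fitEllipse(pts)
            print(c,st[i].tolist(),np.round((u,v),1),np.round(ax,1),"z10",cast(s,(u,v),10).round(),"z60",cast(s,(u,v),60).round())
from plant import r,viewer
s=viewer.snapshot("wrist");cv2.imwrite("pics/w0.png",s["pixels"][:,:,::-1]);print(s["K"],s["T_tool_cam"])
```

```text
green [100, 184, 31, 30, 599] [115.1 198.9] [28.  29.1] z10 [506. 411.  10.] z60 [502. 394.  60.]
blue [391, 193, 19, 19, 165] [399.9 202.2] [16.6 17.9] z10 [ 521. -413.   10.] z60 [ 516. -397.   60.]
blue [242, 205, 18, 19, 128] [250.4 214. ] [16.9 17.6] z10 [474.  18.  10.] z60 [471.  17.  60.]
blue [351, 227, 32, 32, 761] [366.6 242.8] [30.9 31.6] z10 [ 401. -317.   10.] z60 [ 401. -305.   60.]
[[320.95901282   0.         257.47630961]
 [  0.         320.95901282 189.97299773]
 [  0.           0.           1.        ]] [[-1.12296294e-03 -9.54041015e-01 -2.99673956e-01  7.68228102e+01]
 [ 9.99999333e-01 -9.89885191e-04 -5.95884670e-04 -5.52175704e-01]
 [ 2.71855605e-04 -2.99674425e-01  9.54041490e-01 -1.42377118e+02]
 [ 0.00000000e+00  0.00000000e+00  0.00000000e+00  1.00000000e+00]]
```

View pics/w0.png

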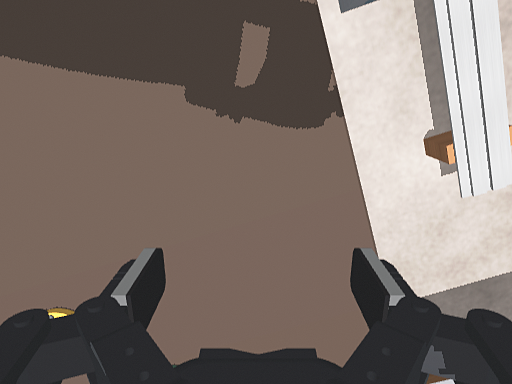

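Wrist view: fingers at the bottom, bench edge to the right, and a sliver of the yellow fixture at (60,315). I'll turn square to the world axes and move to a central viewpoint.

```bash
python3 -m creep '[[[0,0,-0.02],[0,0,-6]],[[0,0,-0.02],[0,0,-6]],[[0,0,-0.02],[0,0,-6]],[[-0.021,-0.043,0],[0,0,0]],[[-0.021,-0.043,0],[0,0,0]],[[-0.021,-0.043,0],[0,0,0]],[[-0.021,-0.043,0],[0,0,0]],[[-0.021,-0.043,0],[0,0,0]],[[-0.021,-0.043,0],[0,0,0]],[[-0.021,-0.043,0],[0,0,0]]]'
python3 -m creep '[[[-0.021,-0.043,0],[0,0,0]],[[-0.021,-0.043,0],[0,0,0]],[[-0.021,-0.043,0],[0,0,0]],[[-0.021,-0.043,0],[0,0,0]],[[-0.021,-0.043,0],[0,0,0]],[[-0.021,-0.043,0],[0,0,0]],[[0,0,0],[0,0,0]],[[0,0,0],[0,0,0]]]'
cat >> h.py <<'E'
def wrist(r,viewer):
    st=r.sense(); s=viewer.snapshot("wrist")
    Rt=R.from_euler('xyz',st["tool_rot"]).as_matrix(); T=s["T_tool_cam"]
    return s, np.asarray(st["tool_pos"])+Rt@T[:3,3], Rt@T[:3,:3], st
def find(s,o,A,smin=110,vmin=40,amin=60):
    for c in HUE:
        k,l,st,ce=cv2.connectedComponentsWithStats(mask(s,c,smin,vmin))
        for i in range(1,k):
            if st[i,4]<amin: continue
            p=cv2.findContours((l==i).astype(np.uint8),cv2.RETR_EXTERNAL,cv2.CHAIN_APPROX_NONE)[0][0]
            if len(p)<6: continue
            (u,v),ax,_=cv2.fitEllipse(p)
            print(c,st[i].tolist(),np.round((u,v),1),np.round(ax,1),"z10",cast(s,(u,v),10,o,A).round(),"z60",cast(s,(u,v),60,o,A).round())
E
python3 - <<'E'
from h import *
from plant import r,viewer
s,o,A,st=wrist(r,viewer); print(st["tool_pos"],st["tool_rot"],st["q"])
cv2.imwrite("pics/w1.png",s["pixels"][:,:,::-1]); find(s,o,A)
E
```

```text
time_s: 1.15
tool_pos: [356.0, 338.9, 291.1]
tool_rot: [-3.141, 0.0, 3.141]
ft_force: [0.1, -0.0, 0.4]
width: 1.001
gripper_force: 0.0
time_s: 1.95
tool_pos: [481.6, 81.8, 290.8]
tool_rot: [3.141, -0.001, 3.138]
ft_force: [-0.3, 0.4, 0.3]
width: 1.003
gripper_force: 0.0
[481.59124572  81.76871421 290.83330564] [ 3.14112124e+00 -1.28200413e-03  3.13813781e+00] [-4.00918902e-02 -1.77432348e-01  1.95233186e+00  4.33015914e-04
  1.36799157e+00 -1.60752056e+00]
red [42, 87, 73, 71, 3562] [ 78.  121.7] [65.8 76.2] z10 [ 443. -151.   10.] z60 [ 439. -124.   60.]
red [307, 126, 43, 42, 673] [327.8 146.6] [40.9 41.7] z10 [477. 175.  10.] z60 [469. 164.  60.]
red [339, 248, 15, 34, 328] [345.8 263.9] [12.6 37.8] z10 [653. 212.  10.] z60 [624. 197.  60.]
yellow [397, 54, 29, 40, 97] [429.4  64.2] [59.1 64.6] z10 [376. 293.  10.] z60 [379. 268.  60.]
yellow [15, 254, 43, 29, 352] [ 27.9 277.9] [37.3 55.6] z10 [ 675. -267.   10.] z60 [ 643. -225.   60.]
yellow [17, 262, 29, 27, 307] [ 29.2 276.5] [19.8 29.7] z10 [ 672. -264.   10.] z60 [ 641. -223.   60.]
blue [192, 128, 33, 29, 118] [197.9 154.6] [45.3 57. ] z10 [487.   2.  10.] z60 [477.  11.  60.]
blue [186, 133, 33, 34, 177] [204.7 147. ] [34.7 36. ] z10 [477.  11.  10.] z60 [469.  20.  60.]
```

View pics/w1.png

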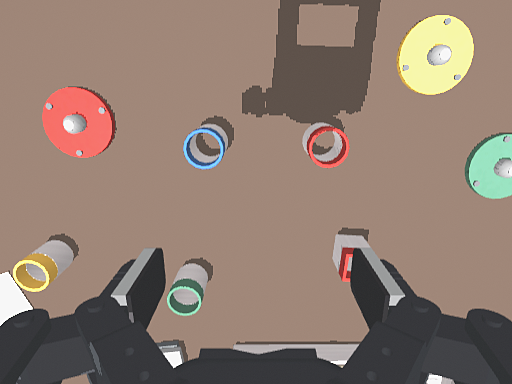

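The wrist view agrees with the top view: red pipe (327,146), blue pipe (204,147), green pipe (185,297), yellow pipe (36,272), red disc (78,122), yellow disc (436,55) and green disc (500,166). Picking red.

```bash
python3 -m creep '[[[0.006,0.041,0],[0,0,0]],[[0.006,0.041,0],[0,0,0]],[[0,0,0.05],[0,0,0]],[[0,0,0.05],[0,0,0]],[[0,0,0.05],[0,0,0]],[[0,0,0.05],[0,0,0]],[[0,0,0.025],[0,0,0]],[[0,0,0.025],[0,0,0]],[[0,0,0.017],[0,0,0]],[[0,0,0],[0,0,0]]]' 0.085
python3 -m creep '[[[0,0,0],[0,0,0]],[[0,0,0],[0,0,0]],[[0,0,0],[0,0,0]],[[0,0,0],[0,0,0]],[[0,0,0],[0,0,0]],[[0,0,0],[0,0,0]],[[0,0,0],[0,0,0]],[[0,0,0],[0,0,0]]]' 0.03
```

```text
time_s: 3.0
tool_pos: [466.4, 165.9, 21.7]
tool_rot: [-3.141, -0.006, -3.14]
ft_force: [-0.2, -1.0, 0.6]
width: 0.993
gripper_force: 0.0
time_s: 3.8
tool_pos: [471.0, 165.3, 26.3]
tool_rot: [3.14, 0.003, 3.141]
ft_force: [-1.4, 2.0, 5.9]
width: 0.55
gripper_force: 62.0
```

```bash
python3 -m creep '[[[0,0,-0.02],[0,0,0]],[[0,0,-0.05],[0,0,0]],[[0,0,-0.05],[0,0,0]],[[0.003,-0.04,0],[0,0,0]],[[0.003,-0.04,0],[0,0,0]],[[0.003,-0.04,0],[0,0,0]],[[0.003,-0.04,0],[0,0,0]],[[0.003,-0.04,0],[0,0,0]],[[0.003,-0.04,0],[0,0,0]],[[0.003,-0.04,0],[0,0,0]]]'
python3 -m creep '[[[0.003,-0.038,0],[0,0,0]],[[0,0,0],[0,0,0]],[[0,0,0],[0,0,0]],[[0,0,0],[0,0,0]]]'
python3 - <<'E'
from h import *
from plant import r,viewer
s,o,A,st=wrist(r,viewer); print(st["tool_pos"],st["tool_rot"])
cv2.imwrite("pics/w2.png",s["pixels"][:,:,::-1]); find(s,o,A,amin=200)
E
```

```text
time_s: 4.8
tool_pos: [447.4, -116.7, 144.0]
tool_rot: [3.142, -0.0, 3.141]
ft_force: [1.4, 0.5, -2.9]
width: 0.552
gripper_force: 63.0
time_s: 5.2
tool_pos: [444.9, -152.3, 143.8]
tool_rot: [3.141, -0.001, 3.141]
ft_force: [-0.8, -0.1, -2.2]
width: 0.55
gripper_force: 63.1
[ 444.93755533 -152.30741056  143.76407539] [ 3.14057660e+00 -1.05345908e-03  3.14142287e+00]
red [208, 129, 100, 82, 5096] [257.3 170.4] [ 82.7 101.7] z10 [ 436. -153.   10.] z60 [ 424. -153.   60.]
red [198, 219, 120, 122, 7622] [257.4 280.2] [117.8 121.7] z10 [ 548. -153.   10.] z60 [ 515. -153.   60.]
blue [51, 74, 71, 100, 468] [ 57.6 129.1] [108.  124.9] z10 [ 400. -323.   10.] z60 [ 394. -292.   60.]
blue [435, 194, 70, 55, 940] [483.2 232.1] [63.2 94.2] z10 [496.  60.  10.] z60 [473.  21.  60.]
blue [454, 205, 52, 49, 1051] [481.6 231.1] [37.9 53.1] z10 [495.  58.  10.] z60 [472.  20.  60.]
```

View pics/w2.png

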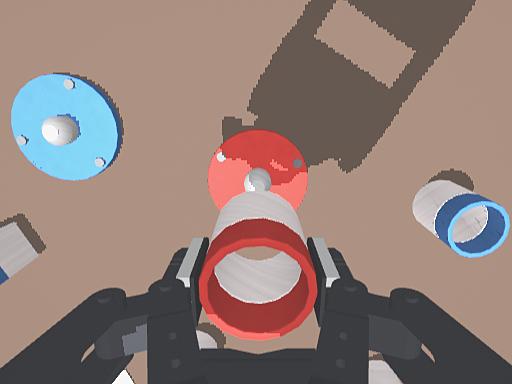

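```bash
cat >> h.py <<'E'
def rim(s,o,A,c,box,smin=110,vmin=40):
    "world points of a colour inside box(u0,v0,u1,v1), top layer; circle fit"
    m=mask(s,c,smin,vmin); z=np.zeros_like(m); u0,v0,u1,v1=box; z[v0:v1,u0:u1]=1
    v,u=np.nonzero((m>0)&(z>0)&(s["depth"]>0)); d=s["depth"][v,u]
    P=o+(A@(np.linalg.inv(s["K"])@np.c_[u*d,v*d,d].T)).T
    t=np.percentile(P[:,2],90); Q=P[P[:,2]>t-4]
    (x,y),rad=cv2.minEnclosingCircle(Q[:,:2].astype(np.float32))
    print(c,"rim z",t.round(1),"centre",round(x,1),round(y,1),"rad",round(rad,1),len(Q),"bbox mid",((Q.min(0)+Q.max(0))/2).round(1))
E
python3 - <<'E'
from h import *
from plant import r,viewer
s,o,A,st=wrist(r,viewer)
rim(s,o,A,"red",(195,215,320,345)); rim(s,o,A,"red",(205,125,310,190)); rim(s,o,A,"blue",(440,190,511,265)); rim(s,o,A,"blue",(8,70,125,185))
E
```

```text
red rim z 177.4 centre 444.1 -152.6 rad 24.4 3851 bbox mid [ 444.2 -152.7  176.2]
red rim z 10.5 centre 444.5 -152.9 rad 44.7 4336 bbox mid [ 427.4 -152.7    9.4]
blue rim z 58.8 centre 471.0 16.7 rad 24.4 680 bbox mid [470.7  16.7  57.9]
blue rim z 10.2 centre 399.8 -317.4 rad 45.3 459 bbox mid [ 399.9 -317.4    9.2]
```

Depth fits: held rim centre (444.1,−152.6), disc centre (444.5,−152.9), so the pipe is aligned. Lowering 107 mm and releasing.

```bash
python3 -m creep '[[[0,0,0.04],[0,0,0]],[[0,0,0.03],[0,0,0]],[[0,0,0.015],[0,0,0]],[[0,0,0.012],[0,0,0]],[[0,0,0.006],[0,0,0]],[[0,0,0.004],[0,0,0]],[[0,0,0],[0,0,0]],[[0,0,0],[0,0,0]],[[0,0,0],[0,0,0]]]'
python3 -m creep '[[[0,0,0],[0,0,0]],[[0,0,0],[0,0,0]],[[0,0,0],[0,0,0]],[[0,0,0],[0,0,0]],[[0,0,0],[0,0,0]],[[0,0,0],[0,0,0]],[[0,0,-0.02],[0,0,0]],[[0,0,-0.05],[0,0,0]],[[0,0,-0.05],[0,0,0]],[[0,0,-0.05],[0,0,0]]]' 0.085
```

```text
time_s: 6.2
tool_pos: [446.1, -153.7, 38.2]
tool_rot: [-3.141, 0.002, 3.141]
ft_force: [-0.1, -0.1, -3.5]
width: 0.551
gripper_force: 63.2
time_s: 7.2
tool_pos: [445.0, -153.0, 208.9]
tool_rot: [3.141, -0.001, 3.141]
ft_force: [1.1, -0.9, -1.1]
width: 0.996
gripper_force: 0.0
```

```bash
python3 -m creep '[[[-0.0065,0.0425,0],[0,0,0]],[[-0.0065,0.0425,0],[0,0,0]],[[-0.0065,0.0425,0],[0,0,0]],[[-0.0065,0.0425,0],[0,0,0]],[[0,0,0.05],[0,0,0]],[[0,0,0.05],[0,0,0]],[[0,0,0.04],[0,0,0]],[[0,0,0.025],[0,0,0]],[[0,0,0.02],[0,0,0]],[[0,0,0],[0,0,0]]]'
python3 -m creep '[[[0,0,0],[0,0,0]],[[0,0,0],[0,0,0]],[[0,0,0],[0,0,0]],[[0,0,0],[0,0,0]],[[0,0,0],[0,0,0]],[[0,0,0],[0,0,0]],[[0,0,0],[0,0,0]],[[0,0,-0.02],[0,0,0]],[[0,0,-0.05],[0,0,0]],[[0,0,-0.05],[0,0,0]]]' 0.03
```

```text
time_s: 8.2
tool_pos: [468.7, 17.2, 19.3]
tool_rot: [3.14, -0.007, 3.141]
ft_force: [-0.1, 0.0, -0.7]
width: 0.993
gripper_force: 0.0
time_s: 9.2
tool_pos: [469.7, 16.9, 142.2]
tool_rot: [3.141, -0.004, 3.141]
ft_force: [0.5, -0.3, -2.4]
width: 0.554
gripper_force: 63.1
```

```bash
python3 -m creep '[[[0.0089,-0.0418,0],[0,0,0]],[[0.0089,-0.0418,0],[0,0,0]],[[0.0089,-0.0418,0],[0,0,0]],[[0.0089,-0.0418,0],[0,0,0]],[[0.0089,-0.0418,0],[0,0,0]],[[0.0089,-0.0418,0],[0,0,0]],[[0.0089,-0.0418,0],[0,0,0]],[[0.0089,-0.0418,0],[0,0,0]],[[0,0,0],[0,0,0]],[[0,0,0],[0,0,0]]]'
python3 - <<'E'
from h import *
from plant import r,viewer
s,o,A,st=wrist(r,viewer); print(st["tool_pos"],st["tool_rot"])
cv2.imwrite("pics/w3.png",s["pixels"][:,:,::-1])
rim(s,o,A,"blue",(195,215,320,345)); rim(s,o,A,"blue",(205,125,310,190))
t=viewer.snapshot("top"); At=R.from_euler('xyz',t["attitude"]).as_matrix()
rim(t,t["origin"],At,"green",(256,128,280,155),70,22);rim(t,t["origin"],At,"green",(98,180,133,216),70,22)
rim(t,t["origin"],At,"yellow",(326,144,350,170));rim(t,t["origin"],At,"yellow",(133,230,170,268));rim(t,t["origin"],At,"red",(290,205,330,245))
E
```

```text
time_s: 10.2
tool_pos: [399.4, -317.9, 141.8]
tool_rot: [3.14, -0.001, 3.139]
ft_force: [0.0, -0.0, -3.1]
width: 0.555
gripper_force: 63.3
[ 399.37631575 -317.89337551  141.82084793] [ 3.14023799e+00 -6.86955521e-04  3.13864355e+00]
blue rim z 177.2 centre 397.7 -318.5 rad 24.6 3640 bbox mid [ 397.3 -318.6  195.2]
blue rim z 10.5 centre 399.8 -317.6 rad 44.7 2761 bbox mid [ 381.  -317.5   14.4]
green rim z 62.7 centre 673.5 -20.5 rad 19.8 6 bbox mid [667.6 -20.5  61.3]
green rim z 13.6 centre 506.2 409.5 rad 43.7 379 bbox mid [507.2 409.5  13.6]
yellow rim z 62.3 centre 641.2 -221.8 rad 23.9 58 bbox mid [ 641.1 -220.9   61.8]
yellow rim z 13.5 centre 367.8 299.0 rad 44.6 457 bbox mid [368.4 298.9  18. ]
red rim z 65.3 centre 446.7 -154.6 rad 23.8 85 bbox mid [ 446.8 -154.4   69.5]
```

View pics/w3.png

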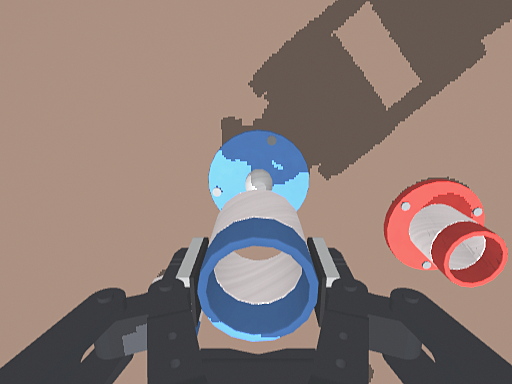

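The red pipe is seated (right, rim at 475,253). The blue pipe is over its disc, within 2 mm. Lowering and releasing.

```bash
python3 -m creep '[[[-0.002,0.001,0.04],[0,0,0]],[[0,0,0.03],[0,0,0]],[[0,0,0.015],[0,0,0]],[[0,0,0.012],[0,0,0]],[[0,0,0.006],[0,0,0]],[[0,0,0.004],[0,0,0]],[[0,0,0],[0,0,0]],[[0,0,0],[0,0,0]],[[0,0,0],[0,0,0]]]'
python3 -m creep '[[[0,0,0],[0,0,0]],[[0,0,0],[0,0,0]],[[0,0,0],[0,0,0]],[[0,0,0],[0,0,0]],[[0,0,0],[0,0,0]],[[0,0,0],[0,0,0]],[[0,0,-0.02],[0,0,0]],[[0,0,-0.05],[0,0,0]],[[0,0,-0.05],[0,0,0]],[[0,0,-0.05],[0,0,0]]]' 0.085
```

```text
time_s: 11.2
tool_pos: [402.7, -317.3, 36.3]
tool_rot: [-3.14, 0.001, 3.141]
ft_force: [0.4, -0.1, -2.8]
width: 0.552
gripper_force: 63.3
time_s: 12.2
tool_pos: [401.8, -316.3, 206.9]
tool_rot: [3.141, -0.0, 3.141]
ft_force: [1.1, -0.8, -0.5]
width: 0.998
gripper_force: 0.0
```

```bash
python3 -m creep '[[[-0.04,0.016,0],[0,0,0]],[[-0.04,0.016,0],[0,0,0]],[[-0.04,0.016,0],[0,0,0]],[[-0.04,0.016,0],[0,0,0]],[[-0.04,0.016,0],[0,0,0]],[[-0.039,0.014,0],[0,0,0]],[[0,0,0],[0,0,0]],[[0,0,0],[0,0,0]]]'
python3 - <<'E'
from h import *
from plant import r,viewer
s,o,A,st=wrist(r,viewer); print(st["tool_pos"],st["tool_rot"])
cv2.imwrite("pics/w4.png",s["pixels"][:,:,::-1])
find(s,o,A); rim(s,o,A,"yellow",(150,100,360,330))
E
```

```text
time_s: 13.0
tool_pos: [641.4, -222.2, 204.4]
tool_rot: [3.141, -0.002, -3.141]
ft_force: [-0.8, 0.2, -0.1]
width: 0.994
gripper_force: 0.0
[ 641.43179835 -222.20631756  204.37655351] [ 3.14116498e+00 -1.64147143e-03 -3.14067440e+00]
red [305, 0, 52, 9, 301] [330.1   3.3] [ 8.8 51.4] z10 [ 488. -155.   10.] z60 [ 499. -165.   60.]
yellow [234, 147, 51, 53, 782] [258.9 173.1] [48.8 51.2] z10 [ 651. -221.   10.] z60 [ 638. -221.   60.]
blue [7, 0, 80, 63, 2452] [46.6 28.7] [58.1 75.1] z10 [ 509. -423.   10.] z60 [ 517. -393.   60.]
yellow rim z 60.2 centre 639.7 -221.6 rad 23.8 523 bbox mid [ 639.5 -221.4   58.9]
```

```bash
python3 -m creep '[[[0.001,0,0.05],[0,0,0]],[[0,0,0.05],[0,0,0]],[[0,0,0.04],[0,0,0]],[[0,0,0.025],[0,0,0]],[[0,0,0.016],[0,0,0]],[[0,0,0],[0,0,0]]]'
python3 -m creep '[[[0,0,0],[0,0,0]],[[0,0,0],[0,0,0]],[[0,0,0],[0,0,0]],[[0,0,0],[0,0,0]],[[0,0,0],[0,0,0]],[[0,0,0],[0,0,0]],[[0,0,0],[0,0,0]],[[0,0,-0.02],[0,0,0]],[[0,0,-0.05],[0,0,0]],[[0,0,-0.05],[0,0,0]]]' 0.03
python3 -m creep '[[[0.021,0.04,0],[0,0,0]],[[0.021,0.04,0],[0,0,0]],[[0.021,0.04,0],[0,0,0]],[[0.021,0.04,0],[0,0,0]],[[0.021,0.04,0],[0,0,0]],[[0.021,0.04,0],[0,0,0]],[[0.021,0.04,0],[0,0,0]],[[0.021,0.04,0],[0,0,0]],[[0.021,0.04,0],[0,0,0]]]'
python3 -m creep '[[[0.021,0.04,0],[0,0,0]],[[0.021,0.04,0],[0,0,0]],[[0.021,0.04,0],[0,0,0]],[[0.021,0.04,0],[0,0,0]],[[0,0,0],[0,0,0]],[[0,0,0],[0,0,0]],[[0,0,0],[0,0,0]]]'
python3 - <<'E'
from h import *
from plant import r,viewer
s,o,A,st=wrist(r,viewer); print(st["tool_pos"],st["tool_rot"],st["q"])
cv2.imwrite("pics/w5.png",s["pixels"][:,:,::-1])
rim(s,o,A,"yellow",(195,215,320,345)); rim(s,o,A,"yellow",(205,105,310,190))
E
```

```text
time_s: 13.65
tool_pos: [637.8, -222.7, 21.9]
tool_rot: [3.139, -0.004, 3.14]
ft_force: [-0.1, 0.8, 0.2]
width: 0.996
gripper_force: 0.0
time_s: 14.65
tool_pos: [638.5, -222.0, 143.1]
tool_rot: [3.139, -0.005, 3.141]
ft_force: [0.7, 0.2, -2.1]
width: 0.552
gripper_force: 62.7
time_s: 15.55
tool_pos: [449.8, 138.6, 144.1]
tool_rot: [-3.142, -0.0, 3.141]
ft_force: [0.7, -0.3, -2.0]
width: 0.55
gripper_force: 62.7
time_s: 16.25
tool_pos: [367.6, 296.7, 144.1]
tool_rot: [-3.141, -0.0, 3.141]
ft_force: [-0.3, -0.6, -2.0]
width: 0.545
gripper_force: 62.9
[367.59382455 296.72116754 144.13387201] [-3.14102339e+00 -7.68301548e-05  3.14061409e+00] [ 4.64125986e-01 -7.51079278e-02  2.13793971e+00 -5.38078158e-04
  1.07908492e+00 -1.10543767e+00]
yellow rim z 176.5 centre 366.0 296.4 rad 24.4 3485 bbox mid [365.7 296.3 175.4]
yellow rim z 10.5 centre 363.1 298.9 rad 44.6 2897 bbox mid [349.1 298.5  14. ]
```

View pics/w5.png

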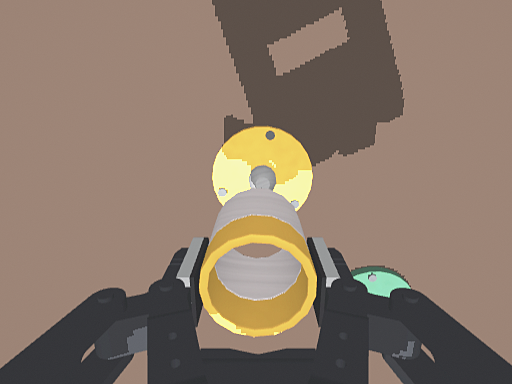

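The yellow pipe is held straight, with its rim at (258,275) and the plug at (263,178). The offset to the disc is (−2.9, +2.5) mm, so I'll correct that and place it.

```bash
python3 -m creep '[[[0.003,0.0025,0.04],[0,0,0]],[[0,0,0.03],[0,0,0]],[[0,0,0.015],[0,0,0]],[[0,0,0.012],[0,0,0]],[[0,0,0.006],[0,0,0]],[[0,0,0.0035],[0,0,0]],[[0,0,0],[0,0,0]],[[0,0,0],[0,0,0]],[[0,0,0],[0,0,0]]]'
python3 -m creep '[[[0,0,0],[0,0,0]],[[0,0,0],[0,0,0]],[[0,0,0],[0,0,0]],[[0,0,0],[0,0,0]],[[0,0,0],[0,0,0]],[[0,0,0],[0,0,0]],[[0,0,-0.02],[0,0,0]],[[0,0,-0.05],[0,0,0]],[[0,0,-0.05],[0,0,0]],[[0,0,-0.05],[0,0,0]]]' 0.085
```

```text
time_s: 17.2
tool_pos: [365.2, 300.2, 38.7]
tool_rot: [3.141, 0.002, 3.141]
ft_force: [-0.3, -0.2, -3.6]
width: 0.55
gripper_force: 63.0
time_s: 18.2
tool_pos: [364.0, 299.6, 209.4]
tool_rot: [-3.141, -0.001, 3.141]
ft_force: [0.9, 1.2, -0.6]
width: 0.996
gripper_force: 0.0
```

```bash
python3 -m creep '[[[-0.034,-0.036,0],[0,0,0]],[[-0.034,-0.036,0],[0,0,0]],[[-0.034,-0.036,0],[0,0,0]],[[-0.034,-0.036,0],[0,0,0]],[[-0.034,-0.036,0],[0,0,0]],[[-0.034,-0.036,0],[0,0,0]],[[-0.034,-0.036,0],[0,0,0]],[[-0.034,-0.036,0],[0,0,0]],[[-0.034,-0.036,0],[0,0,0]],[[0,0,0],[0,0,0]]]'
python3 -m creep '[[[0,0,0],[0,0,0]]]'
python3 - <<'E'
from h import *
from plant import r,viewer
s,o,A,st=wrist(r,viewer); print(st["tool_pos"],st["tool_rot"])
cv2.imwrite("pics/w6.png",s["pixels"][:,:,::-1])
find(s,o,A); rim(s,o,A,"green",(170,100,340,300))
E
```

```text
time_s: 19.2
tool_pos: [673.0, -29.5, 206.4]
tool_rot: [-3.14, 0.0, 3.136]
ft_force: [-0.7, -0.3, -1.1]
width: 0.997
gripper_force: 0.0
time_s: 19.3
tool_pos: [670.4, -25.4, 206.7]
tool_rot: [3.141, -0.002, 3.139]
ft_force: [0.2, 0.6, 0.2]
width: 0.998
gripper_force: 0.0
[670.42091589 -25.37247335 206.71589964] [ 3.14087166e+00 -1.88299342e-03  3.13898709e+00]
red [484, 107, 28, 48, 943] [499.5 132.1] [25.7 53.2] z10 [637. 228.  10.] z60 [631. 191.  60.]
green rim z 48.0 centre 658.7 -18.1 rad 10.1 2 bbox mid [658.7 -18.1  47.8]
```

View pics/w6.png

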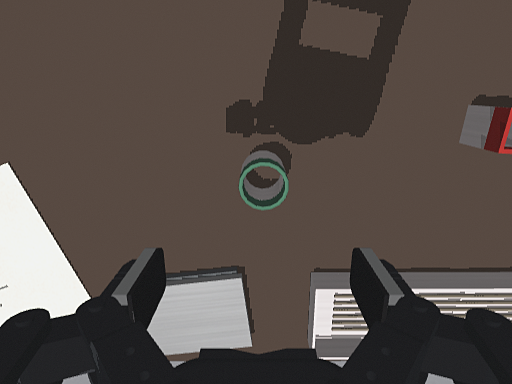

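Green pipe rim at (264,186), lower in saturation. The grey box and tray are well beyond it (rows 270 and below).

Run:
```python
from h import *
from plant import r,viewer
s,o,A,st=wrist(r,viewer); print(st["tool_pos"])
print(cast(s,(264,186),60,o,A)); rim(s,o,A,"green",(230,150,300,220),60,40)
```

```text
[669.89337111 -24.27618292 207.08564573]
[679.66302957 -18.67344327  60.        ]
green rim z 60.3 centre 679.9 -20.5 rad 23.8 619 bbox mid [679.9 -20.5  58.9]
```

```bash
python3 -m creep '[[[-0.01,0.004,0.05],[0,0,0]],[[0,0,0.05],[0,0,0]],[[0,0,0.04],[0,0,0]],[[0,0,0.025],[0,0,0]],[[0,0,0.018],[0,0,0]],[[0,0,0],[0,0,0]]]'
python3 -m creep '[[[0,0,0],[0,0,0]],[[0,0,0],[0,0,0]],[[0,0,0],[0,0,0]],[[0,0,0],[0,0,0]],[[0,0,0],[0,0,0]],[[0,0,0],[0,0,0]],[[0,0,0],[0,0,0]],[[0,0,-0.02],[0,0,0]],[[0,0,-0.05],[0,0,0]],[[0,0,-0.05],[0,0,0]]]' 0.03
python3 -m creep '[[[0.016,0.039,0],[0,0,0]],[[0.016,0.039,0],[0,0,0]],[[0.016,0.039,0],[0,0,0]],[[0.016,0.039,0],[0,0,0]],[[0.016,0.039,0],[0,0,0]],[[0.016,0.039,0],[0,0,0]],[[0.016,0.039,0],[0,0,0]],[[0.016,0.039,0],[0,0,0]]]'
python3 -m creep '[[[0.016,0.039,0],[0,0,0]],[[0.016,0.039,0],[0,0,0]],[[0.016,0.039,0],[0,0,0]],[[0,0,0],[0,0,0]],[[0,0,0],[0,0,0]],[[0,0,0],[0,0,0]]]'
python3 - <<'E'
from h import *
from plant import r,viewer
s,o,A,st=wrist(r,viewer); print(st["tool_pos"],st["tool_rot"],st["q"])
cv2.imwrite("pics/w7.png",s["pixels"][:,:,::-1])
rim(s,o,A,"green",(195,215,320,345),60,40); rim(s,o,A,"green",(205,105,310,190),60,40)
E
```

```text
time_s: 20.0
tool_pos: [677.7, -18.9, 23.3]
tool_rot: [3.141, -0.005, -3.141]
ft_force: [0.0, 0.1, -0.0]
width: 0.996
gripper_force: 0.0
time_s: 21.0
tool_pos: [678.3, -20.2, 144.9]
tool_rot: [3.141, -0.005, 3.141]
ft_force: [1.3, 1.2, -1.9]
width: 0.55
gripper_force: 62.4
time_s: 21.8
tool_pos: [551.0, 292.9, 145.6]
tool_rot: [-3.141, -0.001, 3.141]
ft_force: [1.3, -0.5, -3.0]
width: 0.551
gripper_force: 62.4
time_s: 22.4
tool_pos: [504.5, 407.7, 145.5]
tool_rot: [-3.141, -0.001, 3.14]
ft_force: [-0.3, 0.0, -3.2]
width: 0.552
gripper_force: 62.6
[504.50103768 407.68352461 145.54197942] [-3.14069959e+00 -5.74318782e-04  3.14032562e+00] [ 5.23652904e-01  3.08353357e-01  1.71243687e+00 -5.38385835e-04
  1.12174703e+00 -1.04564270e+00]
green rim z 176.2 centre 503.2 407.0 rad 24.3 3635 bbox mid [503.2 407.1 175. ]
green rim z 10.5 centre 502.6 411.2 rad 44.2 4192 bbox mid [487.8 410.7  62. ]
```

View pics/w7.png

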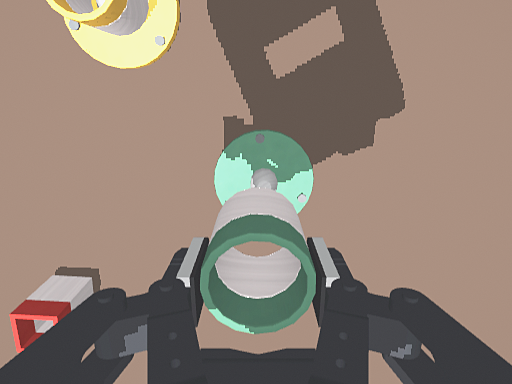

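The green pipe is held straight, with its rim at (258,273) and the plug at (264,178). It needs +4 mm in y.

```bash
python3 -m creep '[[[0.0005,0.004,0.04],[0,0,0]],[[0,0,0.03],[0,0,0]],[[0,0,0.015],[0,0,0]],[[0,0,0.012],[0,0,0]],[[0,0,0.006],[0,0,0]],[[0,0,0.003],[0,0,0]],[[0,0,0],[0,0,0]],[[0,0,0],[0,0,0]],[[0,0,0],[0,0,0]]]'
python3 -m creep '[[[0,0,0],[0,0,0]],[[0,0,0],[0,0,0]],[[0,0,0],[0,0,0]],[[0,0,0],[0,0,0]],[[0,0,0],[0,0,0]],[[0,0,0],[0,0,0]],[[0,0,-0.02],[0,0,0]],[[0,0,-0.05],[0,0,0]],[[0,0,-0.05],[0,0,0]],[[0,0,-0.05],[0,0,0]]]' 0.085
python3 -m creep '[[[0,0.03,-0.04],[0,0,0]],[[0,0.04,-0.04],[0,0,0]],[[0,0.04,0],[0,0,0]],[[0,0.04,0],[0,0,0]],[[0,0,0],[0,0,0]],[[0,0,0],[0,0,0]],[[0,0,0],[0,0,0]]]'
python3 - <<'E'
from h import *
from plant import r,viewer
t=viewer.snapshot("top");s=viewer.snapshot("side");f=lambda im,k,c:cv2.resize(im[c],None,fx=k,fy=k)
T=f(t["pixels"],2,np.s_[130:280,90:430]);S=f(s["pixels"],2,np.s_[110:330,160:360])
S=cv2.resize(S,(400,300)) if 0 else S[:, :]
cv2.imwrite("pics/e_top.png",T[:,:,::-1]);cv2.imwrite("pics/e_side.png",S[:,:,::-1])
At=R.from_euler('xyz',t["attitude"]).as_matrix()
for c,b in dict(red=(290,205,330,245),blue=(345,222,390,265),yellow=(125,225,170,268),green=(90,175,133,216)).items(): rim(t,t["origin"],At,c,b,70,22)
E
```

```text
time_s: 23.35
tool_pos: [504.5, 413.1, 41.2]
tool_rot: [3.141, 0.002, 3.141]
ft_force: [-0.4, 0.2, -2.2]
width: 0.549
gripper_force: 62.6
time_s: 24.35
tool_pos: [503.5, 412.4, 211.4]
tool_rot: [-3.141, -0.001, 3.141]
ft_force: [0.9, 0.8, -0.1]
width: 0.998
gripper_force: 0.0
time_s: 25.05
tool_pos: [504.1, 557.2, 285.0]
tool_rot: [-3.141, -0.0, 3.14]
ft_force: [-0.9, 0.2, -0.2]
width: 0.998
gripper_force: 0.0
red rim z 60.9 centre 446.8 -154.7 rad 23.7 95 bbox mid [ 446.7 -154.3   67.2]
blue rim z 68.7 centre 402.4 -317.8 rad 23.9 88 bbox mid [ 402.5 -317.5   70.3]
yellow rim z 66.1 centre 365.3 298.4 rad 24.1 95 bbox mid [365.4 297.5  69. ]
green rim z 68.4 centre 504.5 411.4 rad 23.8 57 bbox mid [504.7 411.6  69.1]
```

View pics/e_top.png

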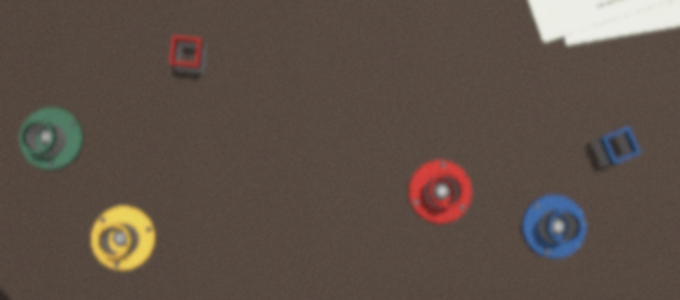

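View pics/e_side.png

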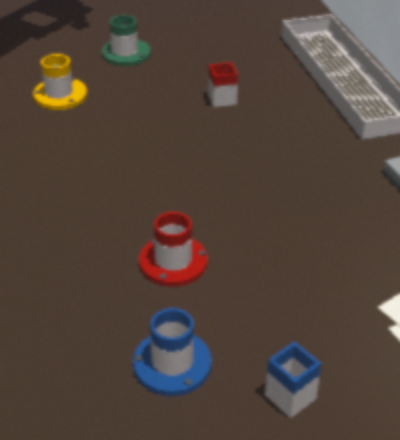

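All four pipes stand flat on their own discs, each over its plug (top crop: green 43,137; yellow 120,238; red 441,191; blue 556,227). The squares haven't moved. Handing in.

```bash
python3 -c "
from plant import r
print(r.hand_in())"
```

```text
the job is handed in; nothing more can be done
None
```

All four pipes are on the fixture discs of their own colour, upright over the plugs with the painted end up; the square tubes were left alone, and the job was handed in at about 25 s (no verdict was returned).

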